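Hold a glue block flush on a sloped bowl blank

ROBOT

A 6-joint arm with a two-finger parallel gripper is mounted at the origin on the work surface. World frame = base frame: x ahead of the robot, y to its left, z up, the work surface at z = 0. Lengths are in m, angles in degrees, forces in N, time in s.
With the tool pointing down it reaches from about 0.25 to 0.775 m from the base axis. Payload 4 kg.
Tool frame: the origin (TCP) lies midway between the tips of the shut fingers; the grasp point (between the pads) lies arm.pinch_z behind it (arm.pinch_z is the distance from the TCP to the grasp point, in m); z points along the fingers, y is the line along which they close (so a half turn about z gives the same grasp; the last joint's range is limited). The gripper opens to 85 mm and grips with 20 to 120 N. Pads are 22 mm wide; open, the fingers measure 114 mm over their backs; the gripper's body (76 mm by 85 mm) begins 54 mm behind the grasp point. The pads swing forward as they close: fully open they stand 13 mm farther back than shut.
Start: joints at [64.739, 4.996, 78.535, -0, 96.463, -5.907], TCP at [0.182, 0.519, 0.231] pointing down, gripper open.
Joint ranges: [-177.83, 177.83], [-43.37, 116.18], [15.69, 146.23], [-61.86, 241.86], [9.47, 152.12], [-147.06, 147.06]. Speed limits (degrees/s): [159.86, 159.86, 180, 180, 180, 180].

INTERFACE

Orientations are given as [roll, pitch, yaw] about the fixed x, y, z axes, in that order (R = Rz(yaw) Ry(pitch) Rx(roll)).
In Python, from station import arm gives the robot as it stands.
- The arm moves only by the tool arm_command, never from a script. Its argument "increments" is a list of rows, each an object with "grip": the finger opening in mm, from 0 to 85.4; "xyz": the shift along the world's x, y, z in units of 25 mm (1.0 is 25 mm), a list of three; "dr": the turn, a rotation vector about the world's x, y, z in units of 6 degrees (1.0 is 6 degrees), a list of three. A call has 1 to 10 rows; each row shifts and turns the commanded pose from where the row before left it; what a row does not reach is not made up. A row lasts 1/12 s, in which the tool goes at most 41.7 mm and 7.16 degrees, less where a joint would pass 70% of its speed; a pose out of reach is approached as far as the arm can. A call is refused whole if a number of a shift passes 1 or a number of a turn 1, either way. A call with a gripper value outside its range is refused whole. The fingers move at their own pace and stop on an object; "grip_force" is the grip in N (left out, the last holds). Time passes only in rows, so rows that do not move let the fingers close. It gives the time, the measured TCP pose, the force, the opening and the grip force at its end, in the units of the state.
- arm.state(): the state, without advancing time (a new reading comes with each control period).
- arm.get_image(name): name is "scene" or "top"; returns the picture (400x640x3 uint8, blue, green, red); there is no depth.
- arm.calibration(name): a dict with "fx", "fy", "cx", "cy" (pixels), "view" (4x4, takes a point from world to camera coordinates). Camera axes: x right, y down, z forward; pixel columns grow to the right and rows downward; lengths in m; the calibration is good to about 2 mm. A picture is of the moment at which its call begins. calibration takes no time and is no camera call.
- arm.close_job(): hands the job in; it is judged then, once.
The state is a dict: "time_s": time; "q": joint angles; "joint_vel": joint speeds; "joint_efforts": joint torques, N m; "position": TCP position; "tcp_rot": TCP orientation; "wrist_force": force on the tool from outside, world axes, zero at the start; "moment": the same for the moment, N m; "grip_width": finger opening in m; "finger_force": force on a finger pad.
Only numpy, scipy, OpenCV 4.12 (cv2) and the standard library are available. Lean on these libraries where they do the work, as an engineer would, in place of code of your own. Each camera call takes 0.05 s, during which the arm holds its last target. There are 200 camera calls.

TASK

First turn the captive wing nut of the tilting cradle clockwise until it is tight, without shifting the slope. Then pick up the round glue block by its tenon, tilt it to match the sloped face of the wooden blank and press its flat disc flush onto the middle of the face (the pencilled circle) with a steady, moderate push of about 10 N, as one does while glue takes. Finish holding it there: do not let go of the tenon, and leave the glue bottle, the bowl and the tin where they stand.

Things in the scene. Friction and masses are not known exactly. Their poses are not given: they have to be found in the camera images.
- nut_grip (a point): Brass wing nut on an upright stud, on a dark steel pinch block (40 x 44 mm) beside the slope's lower edge. Its two wings form one bar 56 mm long (point x), 10 mm thick (y), 26 mm high, on a hub 24 mm across. The point is on the turning axis, 11 mm below the wings' top, 15 mm above their underside, 30 mm above the pinch block's top. z is up; x, y turn with the nut; its height stays.
- nut (a joint): Angle of the wing nut: grows as it is turned clockwise seen from above, from somewhere between 0.2 and 0.6 at the start to the stop at 1.5 (tight). Turns stiffly (about 0.12 N m) and stays where it is left.
- face (a point): Centre of the flat upper face of the wooden blank, a slab 130 x 120 x 29 mm (point x, y, z) held in the tilting cradle; a thin circle 76 mm across surrounds the point. z is the outward normal, x runs up the slope (away from the robot), y is level. Slope 10 to 25 degrees, differing between starts; the face looks up and towards the robot. The hinge is stiff: it bears a push of 25 N.
- block_mid (a point): The loose glue block, about 80 g: a dark wooden disc 70 mm in diameter and 14 mm thick, with a round tenon 32 mm in diameter and 46 mm high standing on its centre (60 mm high in all). The point is on its axis 30 mm above the flat underside; z points along the axis from disc to tenon. It stands on the bench, tenon up.
- gluebottle_mid (a point): Bystander: a white plastic glue bottle, 56 mm in diameter, 150 mm tall; the point is half-way up. Leave alone.
- bowl_mid (a point): Bystander: a turned dark wooden bowl, 130 mm in diameter at the rim, 50 mm high; the point is half-way up on its axis. Leave alone.
- tin_mid (a point): Bystander: a plain steel tin, 70 mm in diameter, 80 mm high; the point is half-way up. Leave alone.
Mind the look-alikes: they are no part of the job. What is shaped like the part that bears block_mid but red is not meant.

How it is judged:
By the outcome, as a careful person would: the job done as asked, in the order asked, and still so for the second after the job is handed in, while the arm keeps its last pose, push and grip.
It also fails if it takes over 51 s, if anything falls off the work surface, if the arm or the gripper's body presses on something with over 40 N, if the wrist force passes 120 N, or if a joint passes its speed limit or range.

## Working session

There is one attempt and no reset: what is moved stays moved. The work goes in short steps, Python scripts to look and compute and a tool call to move; the robot and the scene stay as the last step left them, time stands still between calls to the robot, and variables do not carry over. Pictures are saved under pics/ and viewed, at most 10 in all, crops included, and the job is handed in when it is done.

Besides the shell and the picture viewer there is one more tool, called after "Emit:" as name(argument=value, ...), one argument or row to a line, values as JSON. arm_command: Moves the arm, as the interface text tells. Its arguments: {"type":"object","properties":{"increments":{"type":"array","items":{"type":"object","properties":{"grip":{"type":"number"},"xyz":{"type":"array","items":{"type":"number"}},"dr":{"type":"array","items":{"type":"number"}}}}},"grip_force":{"type":"number"}},"required":["increments"]}

```bash
mkdir -p pics; python3 - <<'E'
from station import arm
import cv2,json
for n in("scene","top"):
    cv2.imwrite(f"pics/{n}0.png",arm.get_image(n)); c=arm.calibration(n); print(n,{k:(v if k!='view' else [[round(float(x),4) for x in r] for r in v]) for k,v in c.items()})
print(arm.pinch_z, arm.state())
E
```

```text
scene {'fx': 407.87685434258333, 'fy': 407.87685434258333, 'cx': 315.7096629750576, 'cy': 204.3191875547196, 'view': [[-0.5271, 0.8496, 0.017, 0.3271], [0.6466, 0.414, -0.6407, -0.356], [-0.5514, -0.3268, -0.7676, 1.6733], [0.0, 0.0, 0.0, 1.0]]}
top {'fx': 452.3390182742191, 'fy': 452.3390182742191, 'cx': 320.0941833692232, 'cy': 198.63926280440913, 'view': [[0.0199, -0.9998, -0.0056, 0.0349], [-0.9901, -0.0189, -0.139, 0.6181], [0.1389, 0.0083, -0.9903, 1.1198], [0.0, 0.0, 0.0, 1.0]]}
0.0187 {'time_s': 0.1, 'q': array([ 6.47364703e+01,  5.03517590e+00,  7.86188708e+01, -5.99297624e-04,
        9.64611130e+01, -5.90890202e+00]), 'joint_vel': array([-0.0613439 , -0.10126689, -0.25015041, -0.08089613, -0.03348452,
        0.04330533]), 'joint_efforts': array([ 2.43301110e-03, -3.53014076e+01, -3.14220536e+01, -1.00477580e-04,
        7.88772275e-03, -3.75229047e-05]), 'position': array([0.18210552, 0.51849514, 0.23022862]), 'tcp_rot': array([-1.79885391e+02, -1.12628807e-02,  1.60645294e+02]), 'wrist_force': array([ 0.06955552,  0.41294879, -0.05774456]), 'moment': array([-0.07732104, -0.05344786,  0.06980385]), 'finger_force': 0.0, 'grip_width': 0.08558531864803931}
```

View pics/scene0.png

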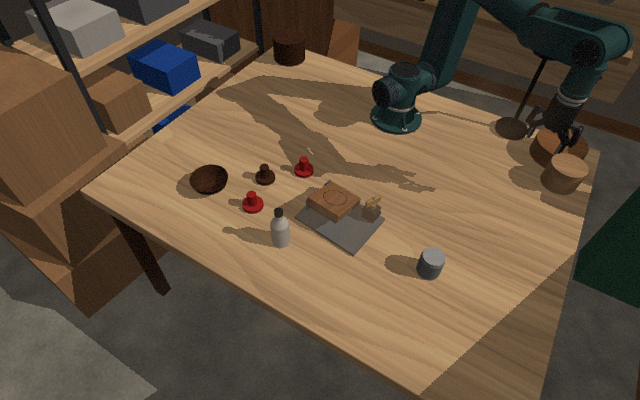

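View pics/top0.png

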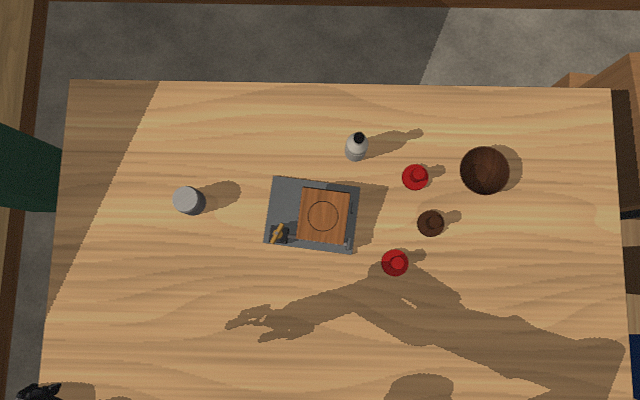

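Scene: dark glue block at (264,175), with red look-alikes at (303,167) and (252,203); blank at (333,200), nut at (372,207). Top: block at (430,223), blank circle at (322,215), nut at (279,233). Next I'll enlarge the crops.

```bash
python3 - <<'E'
import cv2,numpy as np
s=cv2.imread("pics/scene0.png")[150:250,240:400];t=cv2.imread("pics/top0.png")[170:270,250:450]
a=cv2.resize(s,None,fx=4,fy=3*4/3,interpolation=cv2.INTER_CUBIC);b=cv2.resize(t,None,fx=4,fy=4,interpolation=cv2.INTER_CUBIC)
cv2.imwrite("pics/cs.png",a);cv2.imwrite("pics/ct.png",b)
E
```

```text
(no output)
```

View pics/cs.png

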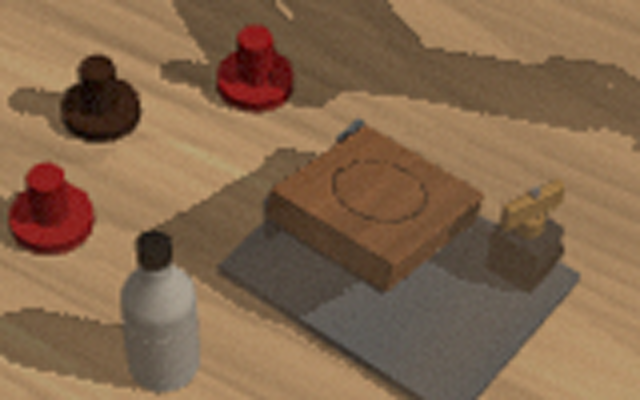

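View pics/ct.png

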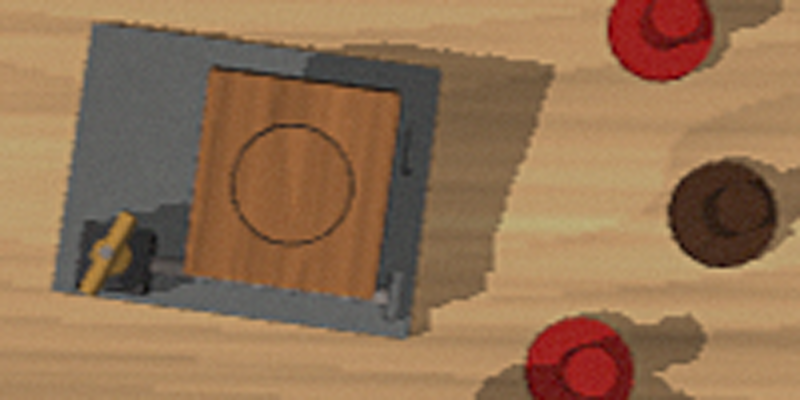

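The crops show the face corners, the pencilled circle, the wing bar and the block clearly. In the top crop the bar ends are near (127,213) and (92,293), and the block's disc is at (722,213). Next I'll triangulate.

```bash
cat > h.py <<'E'
import cv2,numpy as np
from station import arm
C={n:arm.calibration(n) for n in("scene","top")}
def K(c): return np.array([[c['fx'],0,c['cx']],[0,c['fy'],c['cy']],[0,0,1.]])
P={n:K(C[n])@np.array(C[n]['view'])[:3] for n in C}
def proj(n,X): p=np.c_[np.atleast_2d(X),np.ones(len(np.atleast_2d(X)))]@P[n].T; return p[:,:2]/p[:,2:]
def ray(n,uv,z):
    V=np.array(C[n]['view']);o=-V[:3,:3].T@V[:3,3];d=V[:3,:3].T@np.linalg.solve(K(C[n]),[*uv,1]);return o+d*(z-o[2])/d[2]
def tri(s,t):
    X=cv2.triangulatePoints(P['scene'],P['top'],np.array(s,float).reshape(-1,2).T,np.array(t,float).reshape(-1,2).T);return (X[:3]/X[3]).T
cs=lambda p:(np.array(p,float)+.5)/4-.5+[240,150]
ct=lambda p:(np.array(p,float)+.5)/4-.5+[250,170]
E
cat > m1.py <<'E'
from h import *
from scipy.optimize import least_squares
from scipy.spatial.transform import Rotation as Ro
np.set_printoptions(precision=4,suppress=True)
S=cv2.imread("pics/scene0.png");T=cv2.imread("pics/top0.png")
def circ(img,poly):
    m=np.zeros(img.shape[:2],np.uint8);c=poly.mean(0);cv2.fillPoly(m,[np.int32(c+(poly-c)*.82)],255)
    g=cv2.cvtColor(img,cv2.COLOR_BGR2GRAY).astype(float);d=cv2.medianBlur(g.astype(np.uint8),9).astype(float)-g
    ys,xs=np.nonzero((m>0)&(d>14));return cv2.fitEllipse(np.c_[xs,ys].astype(np.float32)),len(xs)
sc=cs([(388,262),(266,197),(365,125),(484,197)]);tc=ct([(212,67),(402,92),(376,298),(186,272)])
es,et=circ(S,sc),circ(T,tc);print(es,et)
q=tri(np.r_[sc,[es[0][0]]],np.r_[tc,[et[0][0]]]);print("tri corners+centre\n",q)
obj=np.array([[.065,.06,0],[.065,-.06,0],[-.065,-.06,0],[-.065,.06,0],[0,0,0]])
f=lambda v:np.r_[(proj('scene',Ro.from_rotvec(v[:3]).apply(obj)+v[3:])-np.r_[sc,[es[0][0]]]).ravel(),(proj('top',Ro.from_rotvec(v[:3]).apply(obj)+v[3:])-np.r_[tc,[et[0][0]]]).ravel()]
r=least_squares(f,np.r_[0,-.3,0,q[4]],loss='soft_l1');M=Ro.from_rotvec(r.x[:3]).as_matrix()
print("face",r.x[3:],"\nR",M,"slope",np.degrees(np.arccos(M[2,2])),"yaw",np.degrees(np.arctan2(M[1,0],M[0,0])),"res",f(r.x).round(1))
# nut
print("nut top/ends tri",tri(cs([(533,200),(508,212),(560,184)]),ct([(107,253),(92,291),(127,214)])))
# block
for n,img,box in(("scene",S,(245,155,285,192)),("top",T,(410,200,455,245))):
    x0,y0,x1,y1=box;c=img[y0:y1,x0:x1].astype(int);m=((c.max(2)<85)&(c[...,2]<90)).astype(np.uint8)
    k,l,st,ce=cv2.connectedComponentsWithStats(m);i=1+st[1:,4].argmax();print(n,st[i],ce[i]+[x0,y0])
print("tenon tri",tri(cs([(97,68)]),ct([(731,208)])),"tenon top ray .06",ray('top',ct((731,208)),.06),ray('scene',cs((97,68)),.06),"disc ray .007",ray('top',ct((722,213)),.007))
E
python3 m1.py
```

```text
(((334.40338134765625, 197.31539916992188), (14.420665740966797, 23.661949157714844), 103.46168518066406), 34) (((322.5531921386719, 215.7730712890625), (29.8148193359375, 29.961727142333984), 73.06592559814453), 131)
tri corners+centre
 [[ 0.6406  0.0877  0.0965]
 [ 0.6286 -0.0293  0.0857]
 [ 0.5015 -0.0148  0.0622]
 [ 0.5155  0.1043  0.0591]
 [ 0.5701  0.0384  0.0786]]
face [0.5711 0.0375 0.0764] 
R [[ 0.9663  0.1094 -0.2331]
 [-0.1153  0.9933 -0.0122]
 [ 0.2302  0.0387  0.9724]] slope 13.496526922787549 yaw -6.8072550012497155 res [ 1.6  1.   0.8 -0.9  0.3  0.7  0.6 -1.   0.1  0.6  0.3 -0.2  0.9  0.
  0.1 -0.1  0.   0.1  0.9 -0.5]
nut top/ends tri [[0.5247 0.1497 0.093 ]
 [0.5099 0.147  0.0608]
 [0.5397 0.151  0.131 ]]
scene [ 10   9  20  22 309] [264.3883 175.5631]
top [  7  10  27  27 552] [430.2989 223.2029]
tenon tri [[ 0.5639 -0.2401  0.058 ]] tenon top ray .06 [ 0.562  -0.2364  0.06  ] [ 0.5665 -0.2433  0.06  ] disc ray .007 [ 0.5635 -0.2432  0.007 ]
```

```bash
cat >> m1.py <<'E'
print("---- refined")
def lines(img,poly):
    # refine each polygon edge: strongest gradient along the normals, line fit, intersect
    g=cv2.GaussianBlur(img,(0,0),.8).astype(np.float32);L=[];n=len(poly);ce=poly.mean(0)
    for i in range(n):
        a,b=poly[i],poly[(i+1)%n];t=(b-a)/np.linalg.norm(b-a);nn=np.array([t[1],-t[0]]);nn*=np.sign(nn@(a-ce));pts=[]
        for s in np.linspace(.12,.88,40):
            o=np.arange(-2.5,2.51,.1);xy=(a+(b-a)*s)+o[:,None]*nn
            pr=cv2.remap(g,xy[:,0].astype(np.float32)[:,None],xy[:,1].astype(np.float32)[:,None],cv2.INTER_LINEAR)[:,0]
            d=np.linalg.norm(np.gradient(pr,axis=0),axis=1);pts.append(xy[d.argmax()])
        vx,vy,x,y=cv2.fitLine(np.array(pts,np.float32),cv2.DIST_HUBER,0,.01,.01).ravel();L.append(np.cross([x,y,1],[x+vx,y+vy,1]))
    out=[np.cross(L[i-1],L[i]) for i in range(n)];return np.array([p[:2]/p[2] for p in out])
s2,t2=lines(S,sc),lines(T,tc);print("shift",(s2-sc).round(1).tolist(),(t2-tc).round(1).tolist())
print(tri(s2,t2))
def fit(sc,tc):
    s=np.r_[sc,[es[0][0]]];t=np.r_[tc,[et[0][0]]]
    pose=lambda v:Ro.from_euler('ZY',v[:2])
    f=lambda v:np.r_[(proj('scene',pose(v).apply(obj)+v[2:5])-s).ravel(),(proj('top',pose(v).apply(obj)+v[2:5])-t).ravel()]
    r=least_squares(f,np.r_[-.1,-.3,q[4]],loss='soft_l1');print("yaw,pitch",np.degrees(r.x[:2]),"c",r.x[2:],"res",f(r.x).round(1))
fit(sc,tc);fit(s2,t2);fit(s2,tc)
print("nut ends",tri(cs([(560,184),(508,212)]),ct([(92,291),(127,214)])), "ctr", tri(cs([(534,199)]),ct([(108,253)])))
E
python3 m1.py | sed -n '/refined/,$p'
```

```text
---- refined
shift [[1.8, 0.9], [2.0, -1.8], [-1.6, -1.5], [0.7, -0.7]] [[-0.6, 0.2], [-0.2, 0.9], [-0.7, 0.2], [-1.0, 0.5]]
[[ 0.6396  0.091   0.0938]
 [ 0.6246 -0.0269  0.0922]
 [ 0.5021 -0.0159  0.0684]
 [ 0.5143  0.1062  0.0626]]
yaw,pitch [ -6.5373 -13.4303] c [0.5711 0.0376 0.0762] res [ 1.6  1.6  1.  -1.4  0.3  0.2  0.4 -0.4  0.1  0.7  0.1 -0.2  0.8 -0.
  0.2 -0.1  0.1  0.   0.8 -0.5]
yaw,pitch [ -6.6186 -13.1496] c [0.5698 0.0391 0.0788] res [ 0.4  0.1 -0.4 -0.1  2.5  1.1  0.5 -0.4  0.8  0.1  0.1 -0.1  0.5 -0.6
  0.4  0.2  0.4 -0.   0.2 -0.1]
yaw,pitch [ -6.2765 -13.3326] c [0.5705 0.0382 0.0791] res [ 0.3  0.1 -0.7 -0.1  2.   1.1  0.1 -0.5  0.4  0.  -0.3 -0.   0.5 -0.1
  0.2  0.  -0.1  0.3  0.6 -0.4]
nut ends [[0.5009 0.1591 0.0949]
 [0.5483 0.1387 0.0953]] ctr [[0.5245 0.1495 0.0939]]
```

Emit:
arm_command(
  increments=[
    {"xyz": [0.85, -0.92, 0], "dr": [0, 0, -0.65], "grip": 32},
    {"xyz": [0.85, -0.92, 0], "grip": 32},
    {"xyz": [0.85, -0.92, 0], "grip": 32},
    {"xyz": [0.85, -0.92, 0], "grip": 32},
    {"xyz": [0.85, -0.92, 0], "grip": 32},
    {"xyz": [0.85, -0.92, 0], "grip": 32},
    {"xyz": [0.85, -0.92, 0], "grip": 32},
    {"xyz": [0.85, -0.92, 0], "grip": 32},
    {"xyz": [0.85, -0.92, 0], "grip": 32},
    {"xyz": [0.85, -0.92, 0], "grip": 32},
  ],
  grip_force=40,
)

```text
invalid input at $.increments[1]: expected keys grip, xyz, dr
```

Emit:
arm_command(
  increments=[
    {"xyz": [0.86, -0.93, 0], "grip": 32},
    {"xyz": [0.86, -0.93, 0], "grip": 32},
    {"xyz": [0.86, -0.93, 0], "grip": 32},
    {"xyz": [0.86, -0.93, 0], "grip": 32},
    {"xyz": [0.86, -0.93, 0], "grip": 32},
    {"xyz": [0.86, -0.93, 0], "grip": 32},
    {"xyz": [0, 0, 0], "grip": 32},
    {"xyz": [0, 0, 0], "grip": 32},
  ],
)

```text
invalid input at $.increments[0]: expected keys grip, xyz, dr
```

Emit:
arm_command(
  increments=[
    {"xyz": [0.85, -0.92, 0], "dr": [0, 0, -0.65], "grip": 32},
    {"xyz": [0.85, -0.92, 0], "dr": [0, 0, 0], "grip": 32},
    {"xyz": [0.85, -0.92, 0], "dr": [0, 0, 0], "grip": 32},
    {"xyz": [0.85, -0.92, 0], "dr": [0, 0, 0], "grip": 32},
    {"xyz": [0.85, -0.92, 0], "dr": [0, 0, 0], "grip": 32},
    {"xyz": [0.85, -0.92, 0], "dr": [0, 0, 0], "grip": 32},
    {"xyz": [0.85, -0.92, 0], "dr": [0, 0, 0], "grip": 32},
    {"xyz": [0.85, -0.92, 0], "dr": [0, 0, 0], "grip": 32},
    {"xyz": [0.85, -0.92, 0], "dr": [0, 0, 0], "grip": 32},
    {"xyz": [0.85, -0.92, 0], "dr": [0, 0, 0], "grip": 32},
  ],
  grip_force=40,
)

```text
time_s: 0.93
position: [0.3953, 0.2875, 0.2308]
tcp_rot: [-180.0, -0.0, 156.7]
wrist_force: [0.2, 0.7, -0.4]
grip_width: 0.0321
finger_force: 0.0
```

Emit:
arm_command(
  increments=[
    {"xyz": [0.86, -0.93, 0], "dr": [0, 0, 0], "grip": 32},
    {"xyz": [0.86, -0.93, 0], "dr": [0, 0, 0], "grip": 32},
    {"xyz": [0.86, -0.93, 0], "dr": [0, 0, 0], "grip": 32},
    {"xyz": [0.86, -0.93, 0], "dr": [0, 0, 0], "grip": 32},
    {"xyz": [0.86, -0.93, 0], "dr": [0, 0, 0], "grip": 32},
    {"xyz": [0.86, -0.93, 0], "dr": [0, 0, 0], "grip": 32},
    {"xyz": [0, 0, 0], "dr": [0, 0, 0], "grip": 32},
    {"xyz": [0, 0, 0], "dr": [0, 0, 0], "grip": 32},
  ],
)

```text
time_s: 1.6
position: [0.5241, 0.1482, 0.2302]
tcp_rot: [-179.9, -0.1, 156.6]
wrist_force: [-0.1, 0.7, 0.3]
grip_width: 0.0319
finger_force: 0.0
```

Emit:
arm_command(
  increments=[
    {"xyz": [0, 0.05, -0.8], "dr": [0, 0, 0], "grip": 32},
    {"xyz": [0, 0, -0.8], "dr": [0, 0, 0], "grip": 32},
    {"xyz": [0, 0, -0.8], "dr": [0, 0, 0], "grip": 32},
    {"xyz": [0, 0, -0.8], "dr": [0, 0, 0], "grip": 32},
    {"xyz": [0, 0, -0.8], "dr": [0, 0, 0], "grip": 32},
    {"xyz": [0, 0, -0.8], "dr": [0, 0, 0], "grip": 32},
    {"xyz": [0, 0, -0.8], "dr": [0, 0, 0], "grip": 32},
    {"xyz": [0, 0, -0.4], "dr": [0, 0, 0], "grip": 32},
    {"xyz": [0, 0, -0.4], "dr": [0, 0, 0], "grip": 32},
    {"xyz": [0, 0, 0], "dr": [0, 0, 0], "grip": 32},
  ],
)

```text
time_s: 2.43
position: [0.522, 0.1511, 0.0693]
tcp_rot: [-179.9, -0.2, 156.8]
wrist_force: [-0.2, -0.5, -0.2]
grip_width: 0.0318
finger_force: 0.0
```

```bash
python3 - <<'E'
from h import *
s=arm.get_image("scene")[150:240,320:440];t=arm.get_image("top")[185:275,235:355]
cv2.imwrite("pics/n1.png",np.hstack([cv2.resize(x,(400,300),interpolation=cv2.INTER_CUBIC) for x in(s,t)]));print(arm.state()['position'],arm.state()['wrist_force'])
E
```

```text
[0.52390812 0.15112516 0.07188433] [0.21642603 0.42766533 0.83411581]
```

View pics/n1.png

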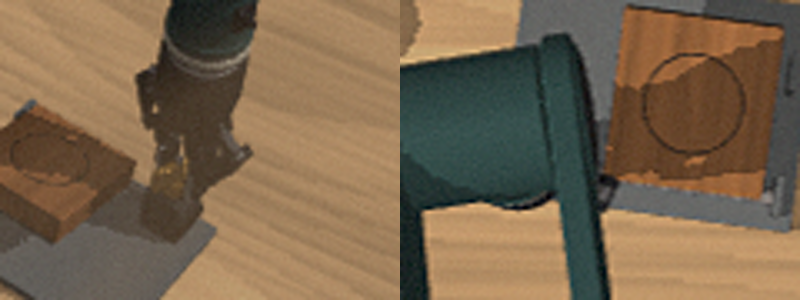

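The fingers straddle the wings in the scene view at about (170,190), with no contact force. I'll close the gripper.

Emit:
arm_command(
  increments=[
    {"xyz": [0, 0, 0], "dr": [0, 0, 0], "grip": 4},
    {"xyz": [0, 0, 0], "dr": [0, 0, 0], "grip": 4},
    {"xyz": [0, 0, 0], "dr": [0, 0, 0], "grip": 4},
    {"xyz": [0, 0, 0], "dr": [0, 0, 0], "grip": 4},
    {"xyz": [0, 0, 0], "dr": [0, 0, 0], "grip": 4},
    {"xyz": [0, 0, 0], "dr": [0, 0, 0], "grip": 4},
  ],
  grip_force=50,
)

```text
time_s: 3.03
position: [0.5236, 0.1492, 0.073]
tcp_rot: [-179.8, 0.1, 156.7]
wrist_force: [-3.4, -4.3, 2.4]
grip_width: 0.02
finger_force: 48.8
```

```bash
cat > st.py <<'E'
from station import arm
import numpy as np
s=arm.state()
for k in('time_s','q','position','tcp_rot','wrist_force','moment','grip_width','finger_force'): print(k,np.round(s[k],4))
E
python3 st.py
```

```text
time_s 3.0333
q [ 10.0344   9.2257  92.2379  -0.1668  78.5828 -56.657 ]
position [0.5236 0.1492 0.073 ]
tcp_rot [-1.798379e+02  5.100000e-02  1.567246e+02]
wrist_force [-3.4307 -4.269   2.3537]
moment [-0.8138  0.6136 -0.0035]
grip_width 0.02
finger_force 48.8039
```

The opening is 20 mm, so the tips are on the hub rather than the wings. I'll reopen, go a little higher and close again.

Emit:
arm_command(
  increments=[
    {"xyz": [0, 0, 0], "dr": [0, 0, 0], "grip": 32},
    {"xyz": [0, 0, 0], "dr": [0, 0, 0], "grip": 32},
    {"xyz": [0, 0, 0.25], "dr": [0, 0, 0], "grip": 32},
    {"xyz": [0, 0, 0], "dr": [0, 0, 0], "grip": 4},
    {"xyz": [0, 0, 0], "dr": [0, 0, 0], "grip": 4},
    {"xyz": [0, 0, 0], "dr": [0, 0, 0], "grip": 4},
    {"xyz": [0, 0, 0], "dr": [0, 0, 0], "grip": 4},
    {"xyz": [0, 0, 0], "dr": [0, 0, 0], "grip": 4},
    {"xyz": [0, 0, 0], "dr": [0, 0, 0], "grip": 4},
  ],
)

```text
time_s: 3.78
position: [0.5243, 0.1488, 0.0795]
tcp_rot: [-179.8, 0.2, 156.7]
wrist_force: [-3.6, -5.1, 6.4]
grip_width: 0.0094
finger_force: 50.0
```

```bash
python3 st.py
```

```text
time_s 3.7833
q [ 10.0216   8.9121  91.8011  -0.2302  79.2438 -56.6469]
position [0.5243 0.1488 0.0795]
tcp_rot [-1.798347e+02  1.602000e-01  1.567116e+02]
wrist_force [-3.6325 -5.0729  6.3858]
moment [-1.0135  0.5549 -0.1014]
grip_width 0.0094
finger_force 50.0251
```

Emit:
arm_command(
  increments=[
    {"xyz": [-0.02, -0.04, 0], "dr": [0, 0, -0.6], "grip": 4},
    {"xyz": [0, 0, 0], "dr": [0, 0, -0.8], "grip": 4},
    {"xyz": [0, 0, 0], "dr": [0, 0, -0.8], "grip": 4},
    {"xyz": [0, 0, 0], "dr": [0, 0, -0.8], "grip": 4},
    {"xyz": [0, 0, 0], "dr": [0, 0, -0.8], "grip": 4},
    {"xyz": [0, 0, 0], "dr": [0, 0, -0.8], "grip": 4},
    {"xyz": [0, 0, 0], "dr": [0, 0, 0], "grip": 4},
  ],
)

```text
time_s: 4.37
position: [0.5246, 0.1492, 0.0795]
tcp_rot: [179.9, 0.2, 129.0]
wrist_force: [-0.7, -1.7, 5.8]
grip_width: 0.0086
finger_force: 49.8
```

```bash
python3 st.py
```

```text
time_s 4.3667
q [ 9.97730e+00  8.84610e+00  9.18746e+01 -9.09000e-02  7.90868e+01
 -2.90276e+01]
position [0.5246 0.1492 0.0795]
tcp_rot [1.798750e+02 1.715000e-01 1.290218e+02]
wrist_force [-0.6824 -1.6568  5.7536]
moment [-0.4692  0.1403 -0.1102]
grip_width 0.0086
finger_force 49.8196
```

Emit:
arm_command(
  increments=[
    {"xyz": [0, 0, 0], "dr": [0, 0, -0.8], "grip": 4},
    {"xyz": [0, 0, 0], "dr": [0, 0, -0.8], "grip": 4},
    {"xyz": [0, 0, 0], "dr": [0, 0, -0.8], "grip": 4},
    {"xyz": [0, 0, 0], "dr": [0, 0, 0], "grip": 4},
  ],
)

```text
time_s: 4.7
position: [0.5248, 0.1494, 0.0795]
tcp_rot: [179.8, 0.1, 114.7]
wrist_force: [0.3, -1.4, 5.3]
grip_width: 0.0092
finger_force: 49.8
```

```bash
python3 st.py
```

```text
time_s 4.7
q [ 9.97930e+00  8.85560e+00  9.18650e+01 -7.74000e-02  7.90512e+01
 -1.46671e+01]
position [0.5248 0.1494 0.0795]
tcp_rot [1.797985e+02 1.313000e-01 1.146607e+02]
wrist_force [ 0.3195 -1.4203  5.2536]
moment [-0.3953  0.082  -0.171 ]
grip_width 0.0092
finger_force 49.821
```

Emit:
arm_command(
  increments=[
    {"xyz": [0, 0, 0], "dr": [0, 0, -0.7], "grip": 4},
    {"xyz": [0, 0, 0], "dr": [0, 0, -0.7], "grip": 4},
    {"xyz": [0, 0, 0], "dr": [0, 0, 0], "grip": 4},
  ],
)

```text
time_s: 4.95
position: [0.525, 0.1494, 0.0795]
tcp_rot: [179.8, 0.1, 106.3]
wrist_force: [0.5, -1.9, 5.4]
grip_width: 0.0084
finger_force: 49.8
```

```bash
python3 st.py|egrep 'rot|mom|wid|force'
```

```text
tcp_rot [1.797607e+02 9.820000e-02 1.062909e+02]
wrist_force [ 0.46   -1.8551  5.4314]
moment [-0.3673 -0.0471 -0.1528]
grip_width 0.0084
finger_force 49.7832
```

Emit:
arm_command(
  increments=[
    {"xyz": [0, 0, 0], "dr": [0, 0, -0.5], "grip": 4},
    {"xyz": [0, 0, 0], "dr": [0, 0, -0.5], "grip": 4},
    {"xyz": [0, 0, 0], "dr": [0, 0, 0], "grip": 4},
  ],
)

```text
time_s: 5.2
position: [0.5251, 0.1495, 0.0795]
tcp_rot: [179.7, 0.1, 100.3]
wrist_force: [0.9, -2.0, 6.5]
grip_width: 0.0089
finger_force: 49.8
```

```bash
python3 st.py|egrep 'rot|mom|wid|force'
```

```text
tcp_rot [1.797361e+02 7.060000e-02 1.003467e+02]
wrist_force [ 0.8621 -1.9902  6.5372]
moment [-0.4297 -0.0557 -0.1069]
grip_width 0.0089
finger_force 49.8312
```

Emit:
arm_command(
  increments=[
    {"xyz": [0, 0, 0], "dr": [0, 0, -0.5], "grip": 4},
    {"xyz": [0, 0, 0], "dr": [0, 0, 0], "grip": 4},
  ],
)

```text
time_s: 5.37
position: [0.5251, 0.1495, 0.0795]
tcp_rot: [179.7, 0.1, 97.4]
wrist_force: [1.3, -2.0, 5.9]
grip_width: 0.0093
finger_force: 49.8
```

```bash
python3 st.py|egrep 'rot|mom|wid|force'
```

```text
tcp_rot [1.797245e+02 5.560000e-02 9.735630e+01]
wrist_force [ 1.3028 -2.0376  5.8851]
moment [-0.3661 -0.0844 -0.0794]
grip_width 0.0093
finger_force 49.8277
```

Emit:
arm_command(
  increments=[
    {"xyz": [0, 0, 0], "dr": [0, 0, -0.5], "grip": 4},
    {"xyz": [0, 0, 0], "dr": [0, 0, 0], "grip": 4},
  ],
)

```text
time_s: 5.53
position: [0.5252, 0.1495, 0.0795]
tcp_rot: [179.7, 0.0, 94.4]
wrist_force: [1.0, -1.4, 4.6]
grip_width: 0.0091
finger_force: 49.8
```

```bash
python3 st.py|egrep 'rot|mom|wid|force'
```

```text
tcp_rot [1.797142e+02 3.910000e-02 9.435640e+01]
wrist_force [ 1.0259 -1.3818  4.6328]
moment [-0.4279 -0.1187 -0.1195]
grip_width 0.0091
finger_force 49.812
```

Emit:
arm_command(
  increments=[
    {"xyz": [0, 0, 0], "dr": [0, 0, -0.5], "grip": 4},
    {"xyz": [0, 0, 0], "dr": [0, 0, 0], "grip": 4},
  ],
)

```text
time_s: 5.7
position: [0.5253, 0.1495, 0.0795]
tcp_rot: [179.7, 0.0, 91.4]
wrist_force: [2.3, -1.6, 5.0]
grip_width: 0.0091
finger_force: 49.8
```

```bash
python3 st.py|egrep 'rot|mom|wid|force'
```

```text
tcp_rot [1.797038e+02 2.300000e-02 9.135730e+01]
wrist_force [ 2.2528 -1.5726  4.9668]
moment [-0.4143 -0.1222 -0.0597]
grip_width 0.0091
finger_force 49.7959
```

Emit:
arm_command(
  increments=[
    {"xyz": [0, 0, 0], "dr": [0, 0, -0.5], "grip": 4},
    {"xyz": [0, 0, 0], "dr": [0, 0, 0], "grip": 4},
  ],
)

```text
time_s: 5.87
position: [0.5253, 0.1495, 0.0795]
tcp_rot: [179.7, 0.0, 88.4]
wrist_force: [2.1, -1.9, 6.4]
grip_width: 0.0091
finger_force: 49.8
```

```bash
python3 st.py|egrep 'rot|mom|wid|force'
```

```text
tcp_rot [1.796991e+02 8.000000e-03 8.836430e+01]
wrist_force [ 2.1059 -1.8605  6.3739]
moment [-0.4568 -0.1585 -0.1071]
grip_width 0.0091
finger_force 49.842
```

Emit:
arm_command(
  increments=[
    {"xyz": [0, 0, 0], "dr": [0, 0, -0.5], "grip": 4},
    {"xyz": [0, 0, 0], "dr": [0, 0, 0], "grip": 4},
  ],
)

```text
time_s: 6.03
position: [0.5254, 0.1497, 0.0795]
tcp_rot: [179.7, -0.0, 85.5]
wrist_force: [2.4, -1.7, 4.3]
grip_width: 0.009
finger_force: 52.2
```

```bash
python3 st.py|egrep 'rot|mom|wid|force'
```

```text
tcp_rot [ 1.796755e+02 -1.270000e-02  8.551070e+01]
wrist_force [ 2.3524 -1.7315  4.3074]
moment [-0.2863 -0.2261  0.8168]
grip_width 0.009
finger_force 52.2129
```

Emit:
arm_command(
  increments=[
    {"xyz": [0, 0, 0], "dr": [0, 0, -0.5], "grip": 4},
    {"xyz": [0, 0, 0], "dr": [0, 0, 0], "grip": 4},
  ],
)

```text
time_s: 6.2
position: [0.5254, 0.1497, 0.0796]
tcp_rot: [179.7, -0.0, 82.6]
wrist_force: [2.3, -2.0, 5.7]
grip_width: 0.0089
finger_force: 69.4
```

```bash
python3 st.py|egrep 'q|rot|mom|wid|force'
```

```text
q [10.0123  8.8697 91.8452 -0.0969 78.9637 17.4001]
tcp_rot [ 1.796649e+02 -5.300000e-03  8.263050e+01]
wrist_force [ 2.2822 -2.0179  5.66  ]
moment [-0.3095 -0.2666  1.4923]
grip_width 0.0089
finger_force 69.4297
```

The nut hits its stop: the moment jumped to 0.8 and then 1.5 N m after a turn of about 70°. I'll relax the twist a little, open and lift.

Emit:
arm_command(
  increments=[
    {"xyz": [0, 0, 0], "dr": [0, 0, 0.5], "grip": 4},
    {"xyz": [0, 0, 0], "dr": [0, 0, 0], "grip": 30},
    {"xyz": [0, 0, 0], "dr": [0, 0, 0], "grip": 30},
    {"xyz": [0, 0, 0], "dr": [0, 0, 0], "grip": 30},
    {"xyz": [0, 0, 0.8], "dr": [0, 0, 0], "grip": 30},
    {"xyz": [0, 0, 1], "dr": [0, 0, 0], "grip": 30},
    {"xyz": [0, 0, 1], "dr": [0, 0, 0], "grip": 55},
    {"xyz": [0, 0, 1], "dr": [0, 0, 0], "grip": 55},
    {"xyz": [0, 0, 1], "dr": [0, 0, 0], "grip": 55},
    {"xyz": [0, 0, 1], "dr": [0, 0, 0], "grip": 55},
  ],
)

```text
time_s: 7.03
position: [0.5226, 0.1498, 0.2229]
tcp_rot: [-179.9, -0.0, 85.3]
wrist_force: [-0.1, 0.5, 0.8]
grip_width: 0.0547
finger_force: 0.0
```

```bash
python3 st.py
```

```text
time_s 7.0333
q [9.99920e+00 4.36150e+00 8.01650e+01 2.85000e-02 9.55772e+01 1.46754e+01]
position [0.5226 0.1498 0.2229]
tcp_rot [-1.798924e+02 -1.200000e-03  8.532650e+01]
wrist_force [-0.128   0.5152  0.7624]
moment [-0.0115 -0.0465 -0.021 ]
grip_width 0.0547
finger_force 0.0
```

Emit:
arm_command(
  increments=[
    {"xyz": [0.1, -0.98, 0], "dr": [0, 0, 0.92], "grip": 55},
    {"xyz": [0.1, -0.98, 0], "dr": [0, 0, 0.92], "grip": 55},
    {"xyz": [0.1, -0.98, 0], "dr": [0, 0, 0.92], "grip": 55},
    {"xyz": [0.1, -0.98, 0], "dr": [0, 0, 0.92], "grip": 55},
    {"xyz": [0.1, -0.98, 0], "dr": [0, 0, 0.92], "grip": 55},
    {"xyz": [0.1, -0.98, 0], "dr": [0, 0, 0.92], "grip": 55},
    {"xyz": [0.1, -0.98, 0], "dr": [0, 0, 0.92], "grip": 55},
    {"xyz": [0.1, -0.98, 0], "dr": [0, 0, 0.92], "grip": 55},
  ],
)

```text
time_s: 7.7
position: [0.5428, -0.0472, 0.2217]
tcp_rot: [-180.0, -0.1, 129.8]
wrist_force: [-0.3, 0.3, 0.2]
grip_width: 0.0551
finger_force: 0.0
```

Emit:
arm_command(
  increments=[
    {"xyz": [0.1, -0.98, 0], "dr": [0, 0, 0.92], "grip": 55},
    {"xyz": [0.1, -0.98, 0], "dr": [0, 0, 0.92], "grip": 55},
    {"xyz": [0.1, -0.98, 0], "dr": [0, 0, 0.92], "grip": 55},
    {"xyz": [0.1, -0.98, 0], "dr": [0, 0, 0.92], "grip": 55},
    {"xyz": [0.1, -0.98, 0], "dr": [0, 0, 0.92], "grip": 55},
    {"xyz": [0.1, -0.98, 0], "dr": [0, 0, 0.92], "grip": 55},
    {"xyz": [0.1, -0.98, 0], "dr": [0, 0, 0.92], "grip": 55},
    {"xyz": [0.1, -0.98, 0], "dr": [0, 0, 0.92], "grip": 55},
    {"xyz": [0, 0, 0], "dr": [0, 0, 0], "grip": 55},
    {"xyz": [0, 0, 0], "dr": [0, 0, 0], "grip": 55},
  ],
)

```text
time_s: 8.53
position: [0.5628, -0.243, 0.2212]
tcp_rot: [179.9, -0.1, 173.5]
wrist_force: [0.6, 0.0, -0.1]
grip_width: 0.0548
finger_force: 0.0
```

```bash
python3 - <<'E'
from h import *
# unobstructed view of the nut/cradle; refined disc centre of the block
t=arm.get_image("top");s=arm.get_image("scene");cv2.imwrite("pics/top1.png",t);cv2.imwrite("pics/scene1.png",s)
a=cv2.resize(s[150:250,290:400],(400,364),interpolation=cv2.INTER_CUBIC);b=cv2.resize(t[170:270,250:360],(400,364),interpolation=cv2.INTER_CUBIC)
cv2.imwrite("pics/n2.png",np.hstack([a,b]))
E
python3 st.py
```

```text
time_s 8.6333
q [-2.854210e+01  1.320370e+01  7.024500e+01  5.140000e-02  9.664980e+01
 -1.121603e+02]
position [ 0.5631 -0.2415  0.2219]
tcp_rot [ 1.799155e+02 -7.200000e-02  1.736242e+02]
wrist_force [-0.1579  0.3146 -0.0351]
moment [0.0436 0.0195 0.0252]
grip_width 0.0553
finger_force 0.0
```

View pics/n2.png

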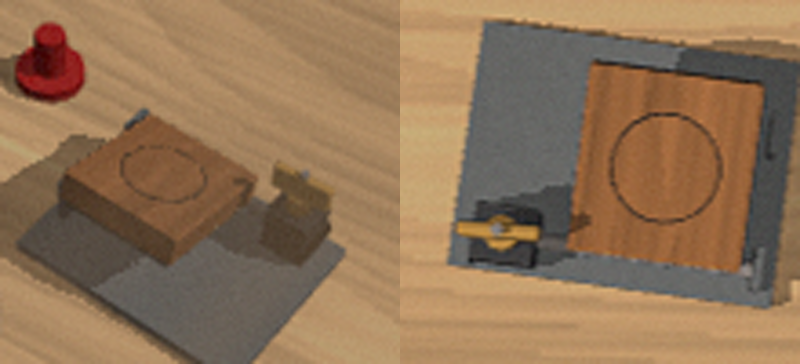

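The nut has turned, with its bar now horizontal in the top view, and the slope is unchanged. I'll descend over the dark block.

Emit:
arm_command(
  increments=[
    {"xyz": [0.03, 0, -1], "dr": [0, 0, 0], "grip": 55},
    {"xyz": [0, 0, -1], "dr": [0, 0, 0], "grip": 55},
    {"xyz": [0, 0, -1], "dr": [0, 0, 0], "grip": 55},
    {"xyz": [0, 0, -1], "dr": [0, 0, 0], "grip": 55},
    {"xyz": [0, 0, -1], "dr": [0, 0, 0], "grip": 55},
    {"xyz": [0, 0, -0.8], "dr": [0, 0, 0], "grip": 55},
    {"xyz": [0, 0, -0.8], "dr": [0, 0, 0], "grip": 55},
    {"xyz": [0, 0, -0.7], "dr": [0, 0, 0], "grip": 55},
    {"xyz": [0, 0, -0.7], "dr": [0, 0, 0], "grip": 55},
    {"xyz": [0, 0, 0], "dr": [0, 0, 0], "grip": 55},
  ],
)

```text
time_s: 9.47
position: [0.5613, -0.2392, 0.0181]
tcp_rot: [179.8, -0.5, 173.7]
wrist_force: [-0.9, 0.6, -1.3]
grip_width: 0.0548
finger_force: 0.0
```

```bash
python3 - <<'E'
from h import *
t=arm.get_image("top")[185:265,370:490];s=arm.get_image("scene")[130:210,220:340]
cv2.imwrite("pics/g1.png",np.hstack([cv2.resize(x,(400,267),interpolation=cv2.INTER_CUBIC) for x in(s,t)]))
E
python3 st.py|egrep 'pos|for'
```

```text
position [ 0.5637 -0.2409  0.0222]
wrist_force [-0.0418 -0.6257 -0.2528]
finger_force 0.0
```

View pics/g1.png

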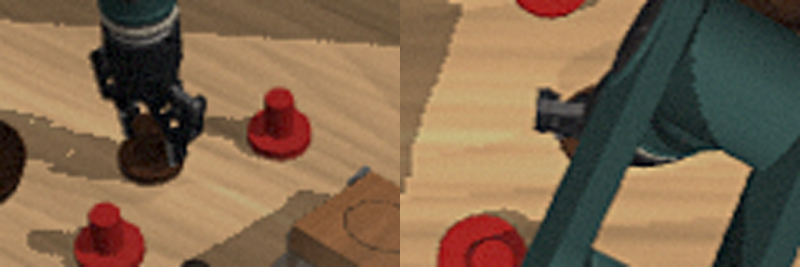

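The fingers straddle the tenon above the disc, with the block at (150,150) in the scene half. Closing now.

Emit:
arm_command(
  increments=[
    {"xyz": [0, 0, 0], "dr": [0, 0, 0], "grip": 20},
    {"xyz": [0, 0, 0], "dr": [0, 0, 0], "grip": 20},
    {"xyz": [0, 0, 0], "dr": [0, 0, 0], "grip": 20},
    {"xyz": [0, 0, 0], "dr": [0, 0, 0], "grip": 20},
    {"xyz": [0, 0, 0], "dr": [0, 0, 0], "grip": 20},
    {"xyz": [0, 0, 0], "dr": [0, 0, 0], "grip": 20},
  ],
  grip_force=40,
)

```text
time_s: 10.07
position: [0.5654, -0.2428, 0.0249]
tcp_rot: [-179.9, 0.2, 173.7]
wrist_force: [0.3, 0.7, 5.1]
grip_width: 0.031
finger_force: 40.0
```

```bash
python3 st.py
```

```text
time_s 10.0667
q [-2.85342e+01  2.00307e+01  8.47297e+01  3.41000e-02  7.50111e+01
 -1.12206e+02]
position [ 0.5654 -0.2428  0.0249]
tcp_rot [-179.9442    0.2239  173.6631]
wrist_force [0.3078 0.6881 5.1027]
moment [ 0.111  -0.0184 -0.0063]
grip_width 0.031
finger_force 40.0342
```

Emit:
arm_command(
  increments=[
    {"xyz": [0, 0, 0.4], "dr": [0, 0, 0], "grip": 20},
    {"xyz": [0, 0, 0.8], "dr": [0, 0, 0], "grip": 20},
    {"xyz": [0, 0, 1], "dr": [0, 0, 0], "grip": 20},
    {"xyz": [0, 0, 1], "dr": [0, 0, 0], "grip": 20},
    {"xyz": [0, 0, 1], "dr": [0, 0, 0], "grip": 20},
    {"xyz": [0, 0, 1], "dr": [0, 0, 0], "grip": 20},
    {"xyz": [0, 0, 0.6], "dr": [0, 0, 0], "grip": 20},
    {"xyz": [0, 0, 0], "dr": [0, 0, 0], "grip": 20},
  ],
)

```text
time_s: 10.73
position: [0.5658, -0.2434, 0.1731]
tcp_rot: [-179.8, 0.5, 173.7]
wrist_force: [0.1, -0.2, -0.6]
grip_width: 0.0309
finger_force: 39.6
```

Emit:
arm_command(
  increments=[
    {"xyz": [0, 0.4, 0], "dr": [0, 0, 0], "grip": 20},
    {"xyz": [0, 0.8, 0], "dr": [0, 0, 0], "grip": 20},
    {"xyz": [0, 0.9, 0], "dr": [0, 0, 0], "grip": 20},
    {"xyz": [0, 1, 0], "dr": [0, 0, 0], "grip": 20},
    {"xyz": [-0.05, 1, 0], "dr": [-0.03, -0.3, 0], "grip": 20},
    {"xyz": [-0.05, 1, 0], "dr": [-0.03, -0.3, 0], "grip": 20},
    {"xyz": [-0.05, 1, 0], "dr": [-0.04, -0.3, 0], "grip": 20},
    {"xyz": [-0.05, 1, 0], "dr": [-0.05, -0.4, 0], "grip": 20},
    {"xyz": [-0.05, 1, 0], "dr": [-0.05, -0.4, 0], "grip": 20},
    {"xyz": [-0.05, 1, 0], "dr": [-0.05, -0.5, 0], "grip": 20},
  ],
)

```text
time_s: 11.57
position: [0.5549, -0.0128, 0.1646]
tcp_rot: [180.0, 13.1, 173.7]
wrist_force: [0.1, 0.1, 0.3]
grip_width: 0.0311
finger_force: 39.6
```

Emit:
arm_command(
  increments=[
    {"xyz": [0, 0.9, 0], "dr": [0, 0, 0], "grip": 20},
    {"xyz": [0, 0.7, 0], "dr": [0, 0, 0], "grip": 20},
    {"xyz": [0, 0.5, 0], "dr": [0, 0, 0], "grip": 20},
    {"xyz": [0, 0, 0], "dr": [0, 0, 0], "grip": 20},
    {"xyz": [0, 0, 0], "dr": [0, 0, 0], "grip": 20},
  ],
)

```text
time_s: 11.98
position: [0.5551, 0.0385, 0.1652]
tcp_rot: [-179.9, 13.0, 173.8]
wrist_force: [0.1, -0.7, -1.8]
grip_width: 0.0306
finger_force: 39.7
```

```bash
cat > tgt.py <<'E'
from h import *
from scipy.spatial.transform import Rotation as Ro
P0=[];Q=[]
for i in range(1):
    s=arm.state();P0.append(s['position']);Q.append(s['tcp_rot'])
p=np.mean(P0,0);R=Ro.from_euler('xyz',Q[0],degrees=True)
F=Ro.from_euler('ZY',[-6.5,-13.3],degrees=True);n=F.apply([0,0,1]);c=np.array([.5705,.0385,.0785])
zt=-R.apply([0,0,1]);ax=np.degrees(np.cross(zt,n))
print("tool axis",zt,"n",n,"dr units",ax/6,"pos",p)
for d in(.063,.023): print(d,"shift units",(c+n*d-p)/.025)
print(s['wrist_force'],s['moment'],s['grip_width'],s['finger_force'],s['time_s'])
E
python3 tgt.py
```

```text
tool axis [-0.22432891  0.02564478  0.974176  ] n [-0.22857094  0.02604237  0.97317887] dr units [-0.00394285 -0.04159839  0.00018712] pos [0.55506486 0.03849126 0.16524845]
0.063 shift units [ 0.04140691  0.0659764  -1.01752708]
0.023 shift units [ 0.40712042  0.02430861 -2.57461328]
[ 0.11764328 -0.65796965 -1.82067032] [ 0.02014254  0.09918157 -0.0039355 ] 0.030590982382717808 39.71039593219757 11.9833
```

Emit:
arm_command(
  increments=[
    {"xyz": [0.05, 0.05, -0.6], "dr": [0, -0.04, 0], "grip": 20},
    {"xyz": [0.05, 0, -0.6], "dr": [0, 0, 0], "grip": 20},
    {"xyz": [0.12, 0, -0.6], "dr": [0, 0, 0], "grip": 20},
    {"xyz": [0, 0, 0], "dr": [0, 0, 0], "grip": 20},
    {"xyz": [0, 0, 0], "dr": [0, 0, 0], "grip": 20},
  ],
)

```text
time_s: 12.4
position: [0.5608, 0.038, 0.1206]
tcp_rot: [-180.0, 13.3, 173.6]
wrist_force: [0.2, 0.5, -0.2]
grip_width: 0.0312
finger_force: 39.7
```

```bash
python3 tgt.py; python3 - <<'E'
from h import *
t=arm.get_image("top")[170:260,260:380];s=arm.get_image("scene")[140:230,280:400]
cv2.imwrite("pics/p1.png",np.hstack([cv2.resize(x,(400,300),interpolation=cv2.INTER_CUBIC) for x in(s,t)]))
E
```

```text
tool axis [-0.22820923  0.02631209  0.9732565 ] n [-0.22857094  0.02604237  0.97317887] dr units [ 0.00248724 -0.00353092  0.00067867] pos [0.56081556 0.03803909 0.12057766]
0.063 shift units [-0.18862109  0.08406334  0.76930432]
0.023 shift units [ 0.17709242  0.04239555 -0.78778188]
[ 0.23308611  0.45078015 -0.19174137] [0.08027538 0.14559447 0.01482818] 0.031164000213522836 39.71909701824188 12.4
```

View pics/p1.png

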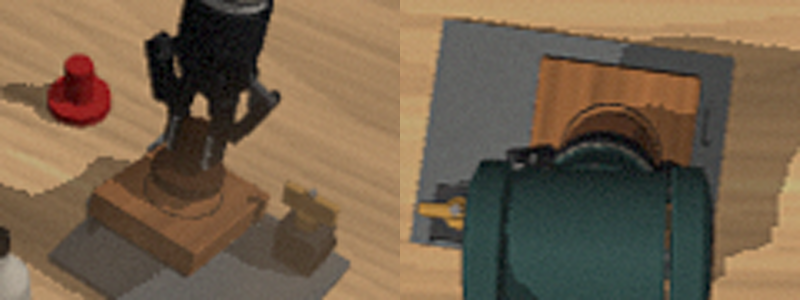

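The disc hovers parallel to the face and over the circle: its rim is concentric in the scene half, near (185,190). I'll descend along the normal.

Emit:
arm_command(
  increments=[
    {"xyz": [0.05, 0.02, -0.2], "dr": [0, 0, 0], "grip": 20},
    {"xyz": [0.045, 0.02, -0.2], "dr": [0, 0, 0], "grip": 20},
    {"xyz": [0.035, -0.01, -0.15], "dr": [0, 0, 0], "grip": 20},
    {"xyz": [0, 0, 0], "dr": [0, 0, 0], "grip": 20},
    {"xyz": [0, 0, 0], "dr": [0, 0, 0], "grip": 20},
  ],
)

```text
time_s: 12.92
position: [0.565, 0.0397, 0.1084]
tcp_rot: [-180.0, 13.5, 173.7]
wrist_force: [-0.3, -0.3, -0.3]
grip_width: 0.0311
finger_force: 39.7
```

```bash
python3 tgt.py
```

```text
tool axis [-0.23153318  0.02585589  0.97248335] n [-0.22857094  0.02604237  0.97317887] dr units [-0.00155998  0.02904672 -0.00114369] pos [0.56503286 0.03971126 0.10836308]
0.063 shift units [-0.35731334  0.01717627  1.25788751]
0.023 shift units [ 0.00840017 -0.02449152 -0.29919869]
[-0.25217948 -0.31609661 -0.32030805] [-0.03373087  0.1410684  -0.05918668] 0.03108139842551826 39.71878945827484 12.9167
```

Emit:
arm_command(
  increments=[
    {"xyz": [0.02, 0, -0.08], "dr": [0, 0, 0], "grip": 20},
    {"xyz": [0, 0, 0], "dr": [0, 0, 0], "grip": 20},
    {"xyz": [0, 0, 0], "dr": [0, 0, 0], "grip": 20},
  ],
)

```text
time_s: 13.17
position: [0.5658, 0.0397, 0.1068]
tcp_rot: [-180.0, 13.5, 173.7]
wrist_force: [0.0, -0.1, -0.6]
grip_width: 0.031
finger_force: 39.7
```

```bash
python3 tgt.py
```

```text
tool axis [-0.23236854  0.02586191  0.97228392] n [-0.22857094  0.02604237  0.97317887] dr units [-0.00145446  0.03724516 -0.00133829] pos [0.56578349 0.03970844 0.10682021]
0.063 shift units [-0.3873384   0.01728911  1.31960229]
0.023 shift units [-0.02162489 -0.02437869 -0.23748391]
[ 0.02546348 -0.08901208 -0.61899677] [-0.02647348  0.13439767  0.0072249 ] 0.031000428057311267 39.718835949897766 13.1667
```

Emit:
arm_command(
  increments=[
    {"xyz": [0.01, 0, -0.08], "dr": [0, 0, 0], "grip": 20},
    {"xyz": [0, 0, 0], "dr": [0, 0, 0], "grip": 20},
    {"xyz": [0, 0, 0], "dr": [0, 0, 0], "grip": 20},
  ],
)

```text
time_s: 13.42
position: [0.5663, 0.0397, 0.1051]
tcp_rot: [-180.0, 13.6, 173.7]
wrist_force: [0.6, 0.3, 0.5]
grip_width: 0.031
finger_force: 40.0
```

```bash
python3 st.py
```

```text
time_s 13.4167
q [ -0.9948   1.6415  97.7092  -1.3578  67.1498 -84.2808]
position [0.5663 0.0397 0.1051]
tcp_rot [-179.9992   13.562   173.6653]
wrist_force [0.5805 0.2967 0.5078]
moment [-0.0022  0.0055  0.0464]
grip_width 0.031
finger_force 39.953
```

Emit:
arm_command(
  increments=[
    {"xyz": [0.01, 0, -0.06], "dr": [0, 0, 0], "grip": 20},
    {"xyz": [0, 0, 0], "dr": [0, 0, 0], "grip": 20},
    {"xyz": [0, 0, 0], "dr": [0, 0, 0], "grip": 20},
  ],
)

```text
time_s: 13.67
position: [0.5662, 0.0397, 0.1049]
tcp_rot: [-180.0, 13.6, 173.7]
wrist_force: [-4.7, 0.2, 6.5]
grip_width: 0.0309
finger_force: 40.6
```

```bash
python3 st.py
```

```text
time_s 13.6667
q [ -0.986    1.6472  97.7227  -1.3669  67.1311 -84.2713]
position [0.5662 0.0397 0.1049]
tcp_rot [-179.9924   13.5623  173.6684]
wrist_force [-4.6682  0.1617  6.4754]
moment [-0.006   0.5536 -0.0363]
grip_width 0.0309
finger_force 40.6284
```

Emit:
arm_command(
  increments=[
    {"xyz": [0.01, 0, -0.04], "dr": [0, 0, 0], "grip": 20},
    {"xyz": [0, 0, 0], "dr": [0, 0, 0], "grip": 20},
    {"xyz": [0, 0, 0], "dr": [0, 0, 0], "grip": 20},
  ],
)

```text
time_s: 13.92
position: [0.5663, 0.0397, 0.1049]
tcp_rot: [-180.0, 13.6, 173.7]
wrist_force: [-9.8, -0.2, 10.9]
grip_width: 0.0311
finger_force: 41.2
```

```bash
python3 st.py
```

```text
time_s 13.9167
q [ -0.9795   1.6552  97.7211  -1.3743  67.1283 -84.2685]
position [0.5663 0.0397 0.1049]
tcp_rot [-179.9853   13.5595  173.6751]
wrist_force [-9.7815 -0.1508 10.9357]
moment [-0.0795  0.9612 -0.0869]
grip_width 0.0311
finger_force 41.2097
```

Contact is made. The normal force is about 13 N with an unwanted sideways part, so I'll ease the tool down-slope.

Emit:
arm_command(
  increments=[
    {"xyz": [-0.03, 0, 0], "dr": [0, 0, 0], "grip": 20},
    {"xyz": [0, 0, 0], "dr": [0, 0, 0], "grip": 20},
    {"xyz": [0, 0, 0], "dr": [0, 0, 0], "grip": 20},
  ],
)

```text
time_s: 14.17
position: [0.5662, 0.0397, 0.1048]
tcp_rot: [180.0, 13.7, 173.7]
wrist_force: [-6.0, 0.1, 8.8]
grip_width: 0.0308
finger_force: 40.8
```

```bash
cat > fc.py <<'E'
from h import *
from scipy.spatial.transform import Rotation as Ro
F=Ro.from_euler('ZY',[-6.5,-13.3],degrees=True).as_matrix();s=arm.state()
print("F face xyz",F.T@s['wrist_force'],"M",s['moment'],s['position'].round(4),s['tcp_rot'].round(2),s['time_s'],s['grip_width'],s['finger_force'])
E
python3 fc.py
```

```text
F face xyz [-3.75570867 -0.54451017  9.93474528] M [-0.09461016  0.52750283 -0.0468813 ] [0.5662 0.0397 0.1048] [180.    13.66 173.67] 14.1667 0.03082192453037628 40.76825559139252
```

Emit:
arm_command(
  increments=[
    {"xyz": [-0.03, 0, -0.01], "dr": [0, 0, 0], "grip": 20},
    {"xyz": [0, 0, 0], "dr": [0, 0, 0], "grip": 20},
    {"xyz": [0, 0, 0], "dr": [0, 0, 0], "grip": 20},
  ],
)

```text
time_s: 14.42
position: [0.5661, 0.0397, 0.1048]
tcp_rot: [180.0, 13.8, 173.7]
wrist_force: [-3.3, 0.5, 7.7]
grip_width: 0.031
finger_force: 40.6
```

```bash
python3 fc.py; python3 - <<'E'
from h import *
t=arm.get_image("top")[170:260,260:380];s=arm.get_image("scene")[165:225,290:370]
cv2.imwrite("pics/p2.png",np.hstack([cv2.resize(x,(400,300),interpolation=cv2.INTER_CUBIC) for x in(s,t)]))
E
```

```text
F face xyz [-1.45178816  0.17257851  8.2130487 ] M [-0.07443505  0.27433379 -0.01905499] [0.5661 0.0397 0.1048] [179.99  13.75 173.67] 14.4167 0.031008383422652865 40.5997109413147
```

View pics/p2.png

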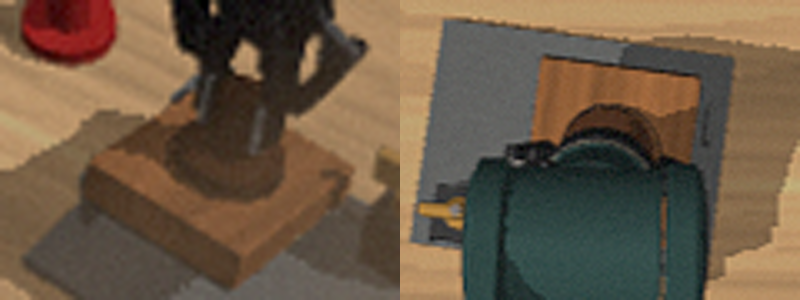

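Seated on the face. I'll check the centring numerically by comparing the disc's silhouette extents with those expected for a centred disc.

```bash
python3 - <<'E'
from h import *
from scipy.spatial.transform import Rotation as Ro
F=Ro.from_euler('ZY',[-6.5,-13.3],degrees=True);c=np.array([.5705,.0385,.0785])
a=np.linspace(0,2*np.pi,90)
ring=lambda r,z:c+F.apply(np.c_[r*np.cos(a),r*np.sin(a),a*0+z])
for n,i0 in(("scene","scene0"),("top","top0")):
    d=np.r_[proj(n,ring(.035,0)),proj(n,ring(.035,.014))];print(n,"centred: L,R",d[:,0].min(),d[:,0].max(),"T,B",d[:,1].min(),d[:,1].max(),"circle B",proj(n,ring(.038,0))[:,1].max())
S0,S1=cv2.imread("pics/scene0.png"),arm.get_image("scene");T1=arm.get_image("top")
np.set_printoptions(linewidth=200)
print("scene cols 315..355 row 196,198 red-chan:",S1[196:199,315:356,2].mean(0).astype(int))
print("scene rows 194..212 cols 334-337:",S1[194:213,334:338,2].mean(1).astype(int))
print("top rows 195..210 cols 319-324:",T1[195:212,319:325,2].mean(1).astype(int))
E
```

```text
scene centred: L,R 323.9451520216788 346.6919437677641 T,B 187.1451933352121 204.71867121269327 circle B 205.35093981542818
top centred: L,R 308.60345825997433 337.1709723218083 T,B 201.34988841484974 230.26456170563344 circle B 230.55649835240698
scene cols 315..355 row 196,198 red-chan: [131 133 133 133 124 125 115 100  73  75  61  61  67  75  79  78  77  77  76  73  74  74  74  74  76  80  82  83  83  84  83  83 122 130 128 130 129 132 130 128 127]
scene rows 194..212 cols 334-337: [ 60  65  66  74  82  82  81  76  70  72  81 113 133 129 126 130 127 128 123]
top rows 195..210 cols 319-324: [133 134 136 134 137 145  79  50  75  76  74  76  80  40  15  19  32]
```

The disc is centred to within about 1–2 mm. I'll trim the push to about 10 N.

Emit:
arm_command(
  increments=[
    {"xyz": [-0.02, 0, -0.025], "dr": [0, 0, 0], "grip": 20},
    {"xyz": [0, 0, 0], "dr": [0, 0, 0], "grip": 20},
    {"xyz": [0, 0, 0], "dr": [0, 0, 0], "grip": 20},
    {"xyz": [0, 0, 0], "dr": [0, 0, 0], "grip": 20},
  ],
)

```text
time_s: 14.95
position: [0.5661, 0.0397, 0.1048]
tcp_rot: [180.0, 13.8, 173.7]
wrist_force: [-2.5, 1.3, 7.9]
grip_width: 0.0311
finger_force: 40.8
```

```bash
python3 fc.py
```

```text
F face xyz [-0.7531994   1.04239217  8.34638142] M [-0.11396531  0.21402579 -0.03948961] [0.5661 0.0397 0.1048] [179.98  13.83 173.67] 14.95 0.031078118714109003 40.76910138130188
```

Emit:
arm_command(
  increments=[
    {"xyz": [-0.005, -0.01, -0.03], "dr": [0, 0, 0], "grip": 20},
    {"xyz": [0, 0, 0], "dr": [0, 0, 0], "grip": 20},
    {"xyz": [0, 0, 0], "dr": [0, 0, 0], "grip": 20},
    {"xyz": [0, 0, 0], "dr": [0, 0, 0], "grip": 20},
    {"xyz": [0, 0, 0], "dr": [0, 0, 0], "grip": 20},
    {"xyz": [0, 0, 0], "dr": [0, 0, 0], "grip": 20},
  ],
)

```text
time_s: 15.45
position: [0.5662, 0.0398, 0.1048]
tcp_rot: [180.0, 13.9, 173.7]
wrist_force: [-5.4, 1.4, 11.1]
grip_width: 0.0309
finger_force: 41.2
```

```bash
python3 fc.py
```

```text
F face xyz [-2.84579987  0.78187406 12.05005466] M [-0.08799731  0.38434363 -0.02473419] [0.5662 0.0398 0.1048] [179.95  13.87 173.68] 15.45 0.030931340628032898 41.18324160575867
```

Emit:
arm_command(
  increments=[
    {"xyz": [0, 0, 0], "dr": [0, 0, 0], "grip": 20},
    {"xyz": [0, 0, 0], "dr": [0, 0, 0], "grip": 20},
    {"xyz": [0, 0, 0], "dr": [0, 0, 0], "grip": 20},
    {"xyz": [0, 0, 0], "dr": [0, 0, 0], "grip": 20},
    {"xyz": [0, 0, 0], "dr": [0, 0, 0], "grip": 20},
    {"xyz": [0, 0, 0], "dr": [0, 0, 0], "grip": 20},
    {"xyz": [0, 0, 0], "dr": [0, 0, 0], "grip": 20},
    {"xyz": [0, 0, 0], "dr": [0, 0, 0], "grip": 20},
  ],
)

```text
time_s: 16.12
position: [0.5662, 0.0397, 0.1048]
tcp_rot: [180.0, 13.9, 173.7]
wrist_force: [-4.9, 0.6, 11.9]
grip_width: 0.0306
finger_force: 41.2
```

```bash
python3 fc.py
```

```text
F face xyz [-2.02366183  0.08911781 12.71269216] M [-0.07505612  0.3789421  -0.0332036 ] [0.5662 0.0397 0.1048] [179.95  13.86 173.67] 16.1167 0.03060439083147631 41.18339717388153
```

Emit:
arm_command(
  increments=[
    {"xyz": [-0.02, 0, 0.005], "dr": [0, 0, 0], "grip": 20},
    {"xyz": [0, 0, 0], "dr": [0, 0, 0], "grip": 20},
    {"xyz": [0, 0, 0], "dr": [0, 0, 0], "grip": 20},
    {"xyz": [0, 0, 0], "dr": [0, 0, 0], "grip": 20},
    {"xyz": [0, 0, 0], "dr": [0, 0, 0], "grip": 20},
    {"xyz": [0, 0, 0], "dr": [0, 0, 0], "grip": 20},
  ],
)

```text
time_s: 16.62
position: [0.5661, 0.0397, 0.1048]
tcp_rot: [179.9, 13.9, 173.7]
wrist_force: [-2.2, 1.2, 10.1]
grip_width: 0.0308
finger_force: 40.7
```

```bash
python3 fc.py
```

```text
F face xyz [ 0.07572546  0.94654794 10.3580239 ] M [-0.00076444  0.10723077  0.04553236] [0.5661 0.0397 0.1048] [179.94  13.93 173.67] 16.6167 0.03076308276057935 40.70106267929077
```

Emit:
arm_command(
  increments=[
    {"xyz": [0, 0, 0], "dr": [0, 0, 0], "grip": 20},
    {"xyz": [0, 0, 0], "dr": [0, 0, 0], "grip": 20},
    {"xyz": [0, 0, 0], "dr": [0, 0, 0], "grip": 20},
    {"xyz": [0, 0, 0], "dr": [0, 0, 0], "grip": 20},
    {"xyz": [0, 0, 0], "dr": [0, 0, 0], "grip": 20},
    {"xyz": [0, 0, 0], "dr": [0, 0, 0], "grip": 20},
  ],
)

```text
time_s: 17.12
position: [0.5662, 0.0397, 0.1048]
tcp_rot: [179.9, 13.9, 173.7]
wrist_force: [-1.8, 2.0, 9.4]
grip_width: 0.0311
finger_force: 40.7
```

```bash
python3 fc.py
```

```text
F face xyz [0.17256817 1.78986656 9.57342448] M [-0.0580572   0.15128425 -0.05890524] [0.5662 0.0397 0.1048] [179.95  13.93 173.67] 17.1167 0.031097012839340132 40.700610280036926
```

```bash
python3 -c "
from station import arm
print(arm.close_job())"
```

```text
the job is handed in; nothing more can be done
None
```

I turned the wing nut to its stop first, then pressed the glue block onto the pencilled circle, centred to within about 2 mm, and it is still held there at about 10 N; I handed the job in at about 17 s, and no verdict was reported.

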